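Rack the pin tins and hold up the fullest

ROBOT

A 6-joint arm with a two-finger parallel gripper is mounted at the origin on the work surface. World frame = base frame: x ahead of the robot, y to its left, z up, the work surface at z = 0. Lengths are in m, angles in degrees, forces in N, time in s.
With the tool pointing down it reaches from about 0.275 to 0.825 m from the base axis. Payload 5.2 kg.
Tool frame: the origin (TCP) lies where the fingers leave the gripper's body, on its centre line; the fingertips stand 84 mm ahead of it and the grasp point (between the pads) lies 65 mm ahead of it; y points along the fingers, x is the direction in which the jaws open and shut, and the axes are right-handed (so a half turn about y gives the same grasp; the last joint's range is limited). The gripper opens to 93 mm and grips with 3 to 60 N. Pads are 15 mm wide; open, the fingers measure 128 mm over their backs; the gripper's body (75 mm by 188 mm) begins 65 mm behind the grasp point.
Start: joints at [-87.594, 14.817, 87.949, -0, 77.235, -11.62], TCP at [0.133, -0.534, 0.303] pointing down, gripper open.
Joint ranges: [-179.93, 179.93], [-52.35, 119.4], [10.71, 147.94], [-69.91, 249.91], [12.55, 155.21], [-178.61, 178.61]. Speed limits (degrees/s): [147.25, 147.25, 180, 180, 180, 180].

INTERFACE

Orientations are given as a 3x3 rotation matrix whose columns are the frame's x, y, z axes.
In Python, from station import robot gives the robot as it stands. Calls block until the motion is done:
- robot.move_ptp(position, orientation): joint-space move of the TCP to a pose.
- robot.move_straight(position, rot=None, velocity=0.15, force_limit=None): straight line of the TCP; rot=None keeps the orientation; velocity is the mean speed in m/s. With force_limit (N) it stops when the force on the tool has changed by that much, and returns True; else False.
- robot.move_joints(angles): joint-space move.
- robot.grip(opening, grasp_force=None): finger opening in m; grasp_force is the grip in N (None keeps the last); returns when the fingers have stopped.
- robot.hold(seconds).
- robot.inverse_kinematics(position, orientation): joint angles nearest the present ones, or None.
- robot.get_image(name): name is "scene" or "top" or "wrist"; returns a dict with "frame" (480x640x3 uint8, red, green, blue), "fx", "fy", "cx", "cy" (pixels), "camera_from_world" (4x4, takes a point from world to camera coordinates); the wrist camera has in their place "mount" (4x4, takes a point from camera to tool coordinates, whose origin is the TCP and whose axes are the tool frame's). Camera axes: x right, y down, z forward; pixel columns grow to the right and rows downward; lengths in m; the calibration is good to about 2 mm. The wrist camera is an equidistant fisheye: a pixel r from the principal point sees the ray r / f radians off the axis. A picture is of the moment at which its call begins: read the wrist's pose just before it. There is no depth.
A pose or a line that the arm cannot do raises robot.IKError and nothing moves.
- robot.finish_job(): hands the job in, once; it reports no verdict.
Readings, each from a call of its own:
- robot.read_time(): time.
- robot.read_qpos(): joint angles.
- robot.read_qvel(): joint speeds.
- robot.read_joint_efforts(): joint torques, N m.
- robot.read_position(): TCP position.
- robot.read_ee_rot(): TCP orientation.
- robot.read_ft_force(): force on the tool from outside, world axes, zero at the start.
- robot.read_wrist_torque(): the same for the moment, N m.
- robot.read_opening(): finger opening in m.
Only numpy, scipy, OpenCV 4.12 (cv2) and the standard library are available. Lean on these libraries where they do the work, as an engineer would, in place of code of your own. Each camera call takes 0.05 s, during which the arm holds its last target.

TASK

Three identical closed tins of brass handle pins stand about the sharpening bench: stand them one after another in the rack's numbered pockets, first pocket 1 (one dot), then 2, then 3, any tin in any pocket, each let go, setting them down rather than dropping them and never tipping them over. Then take the heaviest, judged by feel, back out of the rack and finish while holding it still and upright in the gripper, its bottom at least 15 cm above the bench, with the other two still standing in their pockets. Leave everything else on the bench where it is.

Things in the scene. Friction and masses are not known exactly. Their poses are not given: they have to be found in the camera images.
- tin_a: closed, red, round tin with a bright aluminium lid and a cream band, 54 mm across and 84 mm tall, rigid, starts standing upright on the bench. Origin: centre of its underside; z axis up through the lid. The three tins look exactly alike; by weight they are about 0.2, 0.4 and 0.8 kg (each within about 0.1 kg), and which is which changes from time to time. The contents can shift by a few mm
- tin_b: closed, red, round tin with a bright aluminium lid and a cream band, 54 mm across and 84 mm tall, rigid, starts standing upright on the bench. Origin: centre of its underside; z axis up through the lid. The three tins look exactly alike; by weight they are about 0.2, 0.4 and 0.8 kg (each within about 0.1 kg), and which is which changes from time to time. The contents can shift by a few mm
- tin_c: closed, red, round tin with a bright aluminium lid and a cream band, 54 mm across and 84 mm tall, rigid, starts standing upright on the bench. Origin: centre of its underside; z axis up through the lid. The three tins look exactly alike; by weight they are about 0.2, 0.4 and 0.8 kg (each within about 0.1 kg), and which is which changes from time to time. The contents can shift by a few mm
- rack: wooden rack fixed to the bench, 120 x 300 x 30 mm, with three round pockets 62 mm across and 18 mm deep in a row along its y axis, 95 mm apart, numbered by 1, 2 and 3 black dots on the top face beside them (on the side away from the robot). Origin: centre of its underside; its y axis points along the row from pocket 3 to pocket 1, z up
- pocket_1 (a point): centre of the floor of the pocket with 1 dot, 12 mm above the bench and 18 mm below the rack's top face; z up, axes along the rack's
- pocket_2 (a point): centre of the floor of the pocket with 2 dots, 12 mm above the bench and 18 mm below the rack's top face; z up, axes along the rack's
- pocket_3 (a point): centre of the floor of the pocket with 3 dots, 12 mm above the bench and 18 mm below the rack's top face; z up, axes along the rack's
- whetstone: reddish sharpening stone, 200 x 65 x 28 mm, lying flat, loose on the bench; not part of the job. Origin: on its underside
- oil_bottle: amber oil bottle, 50 mm across, 120 mm tall, loose on the bench; not part of the job. Origin: on its underside
- cork_block: cork block, 50 x 90 x 30 mm, loose on the bench; not part of the job. Origin: on its underside
- handle_blank: wooden knife-handle blank with a black ferrule, 125 x 26 x 26 mm, lying along its x axis, loose on the bench; not part of the job. Origin: on its underside
- brush: small brush, 160 mm long, lying along its x axis, loose on the bench; not part of the job. Origin: on its underside
- dressing_stick: grey dressing stick, 35 x 100 x 22 mm, loose on the bench; not part of the job. Origin: on its underside
- wrench: steel wrench, 170 mm long, lying along its x axis, loose on the bench; not part of the job. Origin: on its underside
- jar: glass jar with steel cap, 60 mm across, 75 mm tall, loose on the bench; not part of the job. Origin: on its underside
Not all that is in view belongs to the job. Leave any black or blue look-alike of the tin_c alone. Leave any green look-alike of the tin_a alone.

How it is judged (in metres and radians):
On the way, in this order (a step that is already met when the one before it is completed fails the run):
1. a tin stands let go in pocket 1, pockets 2 and 3 still empty (((horizontal distance between tin_a and pocket_1 below 0.006 m and z of tin_a in the frame of pocket_1 below 0.004 m and angle between tin_a's own z axis and vertical below 0.1 rad and contact force between tin_a and the fingers below 0.05 N and linear speed of tin_a below 0.05 m/s) or (horizontal distance between tin_b and pocket_1 below 0.006 m and z of tin_b in the frame of pocket_1 below 0.004 m and angle between tin_b's own z axis and vertical below 0.1 rad and contact force between tin_b and the fingers below 0.05 N and linear speed of tin_b below 0.05 m/s) or (horizontal distance between tin_c and pocket_1 below 0.006 m and z of tin_c in the frame of pocket_1 below 0.004 m and angle between tin_c's own z axis and vertical below 0.1 rad and contact force between tin_c and the fingers below 0.05 N and linear speed of tin_c below 0.05 m/s)) and horizontal distance between each of tin_a, tin_b, tin_c and pocket_2 above 0.035 m and horizontal distance between each of tin_a, tin_b, tin_c and pocket_3 above 0.035 m), for 0.2 s.
2. a second tin stands let go in pocket 2, pocket 1 still filled and 3 still empty (((horizontal distance between tin_a and pocket_1 below 0.006 m and z of tin_a in the frame of pocket_1 below 0.004 m and angle between tin_a's own z axis and vertical below 0.1 rad and contact force between tin_a and the fingers below 0.05 N and linear speed of tin_a below 0.05 m/s) or (horizontal distance between tin_b and pocket_1 below 0.006 m and z of tin_b in the frame of pocket_1 below 0.004 m and angle between tin_b's own z axis and vertical below 0.1 rad and contact force between tin_b and the fingers below 0.05 N and linear speed of tin_b below 0.05 m/s) or (horizontal distance between tin_c and pocket_1 below 0.006 m and z of tin_c in the frame of pocket_1 below 0.004 m and angle between tin_c's own z axis and vertical below 0.1 rad and contact force between tin_c and the fingers below 0.05 N and linear speed of tin_c below 0.05 m/s)) and ((horizontal distance between tin_a and pocket_2 below 0.006 m and z of tin_a in the frame of pocket_2 below 0.004 m and angle between tin_a's own z axis and vertical below 0.1 rad and contact force between tin_a and the fingers below 0.05 N and linear speed of tin_a below 0.05 m/s) or (horizontal distance between tin_b and pocket_2 below 0.006 m and z of tin_b in the frame of pocket_2 below 0.004 m and angle between tin_b's own z axis and vertical below 0.1 rad and contact force between tin_b and the fingers below 0.05 N and linear speed of tin_b below 0.05 m/s) or (horizontal distance between tin_c and pocket_2 below 0.006 m and z of tin_c in the frame of pocket_2 below 0.004 m and angle between tin_c's own z axis and vertical below 0.1 rad and contact force between tin_c and the fingers below 0.05 N and linear speed of tin_c below 0.05 m/s)) and horizontal distance between each of tin_a, tin_b, tin_c and pocket_3 above 0.035 m), for 0.2 s.
3. the third tin stands let go in pocket 3, so that all three pockets are filled (((horizontal distance between tin_a and pocket_1 below 0.006 m and z of tin_a in the frame of pocket_1 below 0.004 m and angle between tin_a's own z axis and vertical below 0.1 rad and contact force between tin_a and the fingers below 0.05 N and linear speed of tin_a below 0.05 m/s) or (horizontal distance between tin_b and pocket_1 below 0.006 m and z of tin_b in the frame of pocket_1 below 0.004 m and angle between tin_b's own z axis and vertical below 0.1 rad and contact force between tin_b and the fingers below 0.05 N and linear speed of tin_b below 0.05 m/s) or (horizontal distance between tin_c and pocket_1 below 0.006 m and z of tin_c in the frame of pocket_1 below 0.004 m and angle between tin_c's own z axis and vertical below 0.1 rad and contact force between tin_c and the fingers below 0.05 N and linear speed of tin_c below 0.05 m/s)) and ((horizontal distance between tin_a and pocket_2 below 0.006 m and z of tin_a in the frame of pocket_2 below 0.004 m and angle between tin_a's own z axis and vertical below 0.1 rad and contact force between tin_a and the fingers below 0.05 N and linear speed of tin_a below 0.05 m/s) or (horizontal distance between tin_b and pocket_2 below 0.006 m and z of tin_b in the frame of pocket_2 below 0.004 m and angle between tin_b's own z axis and vertical below 0.1 rad and contact force between tin_b and the fingers below 0.05 N and linear speed of tin_b below 0.05 m/s) or (horizontal distance between tin_c and pocket_2 below 0.006 m and z of tin_c in the frame of pocket_2 below 0.004 m and angle between tin_c's own z axis and vertical below 0.1 rad and contact force between tin_c and the fingers below 0.05 N and linear speed of tin_c below 0.05 m/s)) and ((horizontal distance between tin_a and pocket_3 below 0.006 m and z of tin_a in the frame of pocket_3 below 0.004 m and angle between tin_a's own z axis and vertical below 0.1 rad and contact force between tin_a and the fingers below 0.05 N and linear speed of tin_a below 0.05 m/s) or (horizontal distance between tin_b and pocket_3 below 0.006 m and z of tin_b in the frame of pocket_3 below 0.004 m and angle between tin_b's own z axis and vertical below 0.1 rad and contact force between tin_b and the fingers below 0.05 N and linear speed of tin_b below 0.05 m/s) or (horizontal distance between tin_c and pocket_3 below 0.006 m and z of tin_c in the frame of pocket_3 below 0.004 m and angle between tin_c's own z axis and vertical below 0.1 rad and contact force between tin_c and the fingers below 0.05 N and linear speed of tin_c below 0.05 m/s))), for 0.2 s.
At the end, for the whole second after the job is handed in: The heaviest tin is held by the fingers alone, still, upright within 0.25 rad, underside over 145 mm above the bench; the other two stand let go in pockets, within 6 mm of centre and 4 mm of the floor, each pressing on the rack with 1.0 to 5.7 N (the heaviest would press harder) (((height (world z) of tin_a above 0.145 m and angle between tin_a's own z axis and vertical below 0.25 rad and linear speed of tin_a below 0.05 m/s and contact force between tin_a and the fingers above 1 N and contact force between tin_a and rack below 0.05 N and contact force between tin_a and tin_b below 0.05 N and contact force between tin_a and tin_c below 0.05 N and ((horizontal distance between tin_b and pocket_1 below 0.006 m and z of tin_b in the frame of pocket_1 below 0.004 m and angle between tin_b's own z axis and vertical below 0.1 rad and contact force between tin_b and the fingers below 0.05 N and linear speed of tin_b below 0.05 m/s) or (horizontal distance between tin_b and pocket_2 below 0.006 m and z of tin_b in the frame of pocket_2 below 0.004 m and angle between tin_b's own z axis and vertical below 0.1 rad and contact force between tin_b and the fingers below 0.05 N and linear speed of tin_b below 0.05 m/s) or (horizontal distance between tin_b and pocket_3 below 0.006 m and z of tin_b in the frame of pocket_3 below 0.004 m and angle between tin_b's own z axis and vertical below 0.1 rad and contact force between tin_b and the fingers below 0.05 N and linear speed of tin_b below 0.05 m/s)) and ((horizontal distance between tin_c and pocket_1 below 0.006 m and z of tin_c in the frame of pocket_1 below 0.004 m and angle between tin_c's own z axis and vertical below 0.1 rad and contact force between tin_c and the fingers below 0.05 N and linear speed of tin_c below 0.05 m/s) or (horizontal distance between tin_c and pocket_2 below 0.006 m and z of tin_c in the frame of pocket_2 below 0.004 m and angle between tin_c's own z axis and vertical below 0.1 rad and contact force between tin_c and the fingers below 0.05 N and linear speed of tin_c below 0.05 m/s) or (horizontal distance between tin_c and pocket_3 below 0.006 m and z of tin_c in the frame of pocket_3 below 0.004 m and angle between tin_c's own z axis and vertical below 0.1 rad and contact force between tin_c and the fingers below 0.05 N and linear speed of tin_c below 0.05 m/s)) and contact force between tin_b and rack between 1 and 5.7 N and contact force between tin_c and rack between 1 and 5.7 N) or (height (world z) of tin_b above 0.145 m and angle between tin_b's own z axis and vertical below 0.25 rad and linear speed of tin_b below 0.05 m/s and contact force between tin_b and the fingers above 1 N and contact force between tin_b and rack below 0.05 N and contact force between tin_b and tin_a below 0.05 N and contact force between tin_b and tin_c below 0.05 N and ((horizontal distance between tin_a and pocket_1 below 0.006 m and z of tin_a in the frame of pocket_1 below 0.004 m and angle between tin_a's own z axis and vertical below 0.1 rad and contact force between tin_a and the fingers below 0.05 N and linear speed of tin_a below 0.05 m/s) or (horizontal distance between tin_a and pocket_2 below 0.006 m and z of tin_a in the frame of pocket_2 below 0.004 m and angle between tin_a's own z axis and vertical below 0.1 rad and contact force between tin_a and the fingers below 0.05 N and linear speed of tin_a below 0.05 m/s) or (horizontal distance between tin_a and pocket_3 below 0.006 m and z of tin_a in the frame of pocket_3 below 0.004 m and angle between tin_a's own z axis and vertical below 0.1 rad and contact force between tin_a and the fingers below 0.05 N and linear speed of tin_a below 0.05 m/s)) and ((horizontal distance between tin_c and pocket_1 below 0.006 m and z of tin_c in the frame of pocket_1 below 0.004 m and angle between tin_c's own z axis and vertical below 0.1 rad and contact force between tin_c and the fingers below 0.05 N and linear speed of tin_c below 0.05 m/s) or (horizontal distance between tin_c and pocket_2 below 0.006 m and z of tin_c in the frame of pocket_2 below 0.004 m and angle between tin_c's own z axis and vertical below 0.1 rad and contact force between tin_c and the fingers below 0.05 N and linear speed of tin_c below 0.05 m/s) or (horizontal distance between tin_c and pocket_3 below 0.006 m and z of tin_c in the frame of pocket_3 below 0.004 m and angle between tin_c's own z axis and vertical below 0.1 rad and contact force between tin_c and the fingers below 0.05 N and linear speed of tin_c below 0.05 m/s)) and contact force between tin_a and rack between 1 and 5.7 N and contact force between tin_c and rack between 1 and 5.7 N) or (height (world z) of tin_c above 0.145 m and angle between tin_c's own z axis and vertical below 0.25 rad and linear speed of tin_c below 0.05 m/s and contact force between tin_c and the fingers above 1 N and contact force between tin_c and rack below 0.05 N and contact force between tin_c and tin_a below 0.05 N and contact force between tin_c and tin_b below 0.05 N and ((horizontal distance between tin_a and pocket_1 below 0.006 m and z of tin_a in the frame of pocket_1 below 0.004 m and angle between tin_a's own z axis and vertical below 0.1 rad and contact force between tin_a and the fingers below 0.05 N and linear speed of tin_a below 0.05 m/s) or (horizontal distance between tin_a and pocket_2 below 0.006 m and z of tin_a in the frame of pocket_2 below 0.004 m and angle between tin_a's own z axis and vertical below 0.1 rad and contact force between tin_a and the fingers below 0.05 N and linear speed of tin_a below 0.05 m/s) or (horizontal distance between tin_a and pocket_3 below 0.006 m and z of tin_a in the frame of pocket_3 below 0.004 m and angle between tin_a's own z axis and vertical below 0.1 rad and contact force between tin_a and the fingers below 0.05 N and linear speed of tin_a below 0.05 m/s)) and ((horizontal distance between tin_b and pocket_1 below 0.006 m and z of tin_b in the frame of pocket_1 below 0.004 m and angle between tin_b's own z axis and vertical below 0.1 rad and contact force between tin_b and the fingers below 0.05 N and linear speed of tin_b below 0.05 m/s) or (horizontal distance between tin_b and pocket_2 below 0.006 m and z of tin_b in the frame of pocket_2 below 0.004 m and angle between tin_b's own z axis and vertical below 0.1 rad and contact force between tin_b and the fingers below 0.05 N and linear speed of tin_b below 0.05 m/s) or (horizontal distance between tin_b and pocket_3 below 0.006 m and z of tin_b in the frame of pocket_3 below 0.004 m and angle between tin_b's own z axis and vertical below 0.1 rad and contact force between tin_b and the fingers below 0.05 N and linear speed of tin_b below 0.05 m/s)) and contact force between tin_a and rack between 1 and 5.7 N and contact force between tin_b and rack between 1 and 5.7 N))); the arm keeps its last pose, push and grip.
It fails at once if a bystander is moved by more than 30 mm (distance of any of whetstone, oil_bottle, cork_block, handle_blank, brush, dressing_stick, wrench, jar from where it was at the start of the episode above 0.03 m).
It fails at once if a tin is tipped by more than 0.6 rad (angle between any of tin_a, tin_b, tin_c's own z axis and vertical above 0.6 rad).
It fails at once if a tin is dropped (faster than 0.7 m/s with no finger on it) ((contact force between tin_a and the fingers below 0.05 N and linear speed of tin_a above 0.7 m/s) or (contact force between tin_b and the fingers below 0.05 N and linear speed of tin_b above 0.7 m/s) or (contact force between tin_c and the fingers below 0.05 N and linear speed of tin_c above 0.7 m/s)).
It also fails if it takes over 72 s, if anything falls off the work surface, if the arm or the gripper's body presses on something with over 40 N, if the wrist force passes 120 N, or if a joint passes its speed limit or range.

## Working session

There is one attempt and no reset: what is moved stays moved. The work goes in short steps, each a Python script; the robot and the scene stay as the last script left them, time stands still between calls to the robot, and variables do not carry over. Pictures are saved under pics/ and viewed, and the job is handed in when it is done.

```bash
ls; mkdir -p pics; python3 - <<'E'
from station import robot
import cv2,numpy as np
for n in ["scene","top","wrist"]:
    d=robot.get_image(n); cv2.imwrite(f"pics/{n}0.png",d["frame"][:,:,::-1])
    print(n,d["fx"],d["fy"],d["cx"],d["cy"]); print(np.round(d.get("camera_from_world",d.get("mount")),4).tolist())
print(robot.read_time(),robot.read_ee_rot(),robot.read_opening(),robot.read_ft_force())
E
```

```text
pics
scene 471.7339446454691 471.7339446454691 323.6989585772189 236.5552701308815
[[-0.338, 0.941, -0.0186, 0.197], [0.5955, 0.1985, -0.7784, -0.302], [-0.7288, -0.2742, -0.6275, 1.827], [0.0, 0.0, 0.0, 1.0]]
top 597.6018249376558 597.6018249376558 317.84427626656304 234.06410697697572
[[-0.0219, -0.9997, -0.0081, 0.0058], [-0.9894, 0.0228, -0.1437, 0.5525], [0.1438, 0.0049, -0.9896, 1.6468], [0.0, 0.0, 0.0, 1.0]]
wrist 371.64829954431775 371.64829954431775 316.2901590003701 237.39341368979697
[[1.0, -0.0005, 0.0002, 0.0004], [-0.0003, -0.2439, 0.9698, -0.0802], [-0.0004, -0.9698, -0.2439, 0.0665], [0.0, 0.0, 0.0, 1.0]]
0.15 [[ 2.42361673e-01 -4.44952063e-05  9.70185970e-01]
 [-9.70184981e-01  1.41787073e-03  2.42361491e-01]
 [-1.38638222e-03 -9.99998994e-01  3.00468942e-04]] 0.09325241373669699 [0.61736603 0.26804335 0.02002738]
```

View pics/scene0.png

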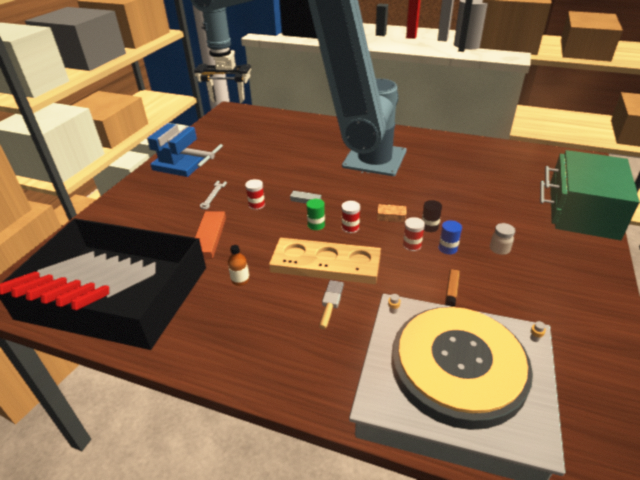

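View pics/top0.png

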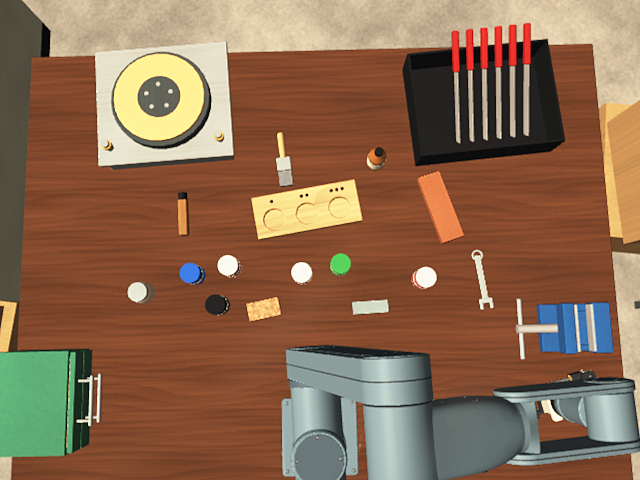

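View pics/wrist0.png

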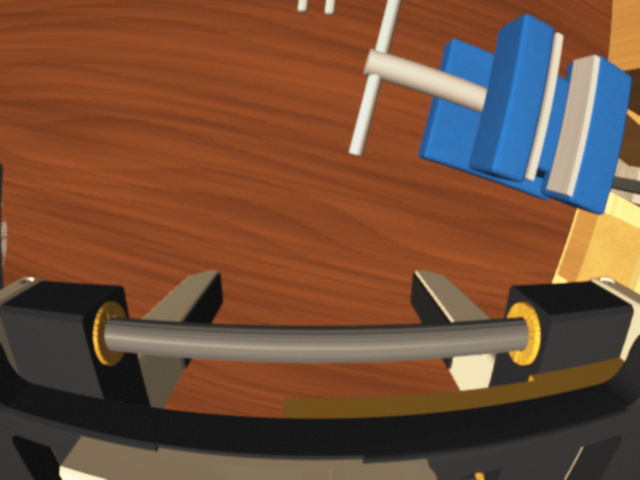

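Candidates in the top view: three white-lidded tins at (228,265), (301,272) and (425,277). Look-alikes are green (340,264), blue (191,273), black (216,304) and the jar (139,292). I'll take close crops to check these.

```bash
python3 - <<'E'
import cv2,numpy as np
t=cv2.imread("pics/top0.png"); s=cv2.imread("pics/scene0.png")
a=cv2.resize(t[170:320,120:440],None,fx=2.5,fy=2.5,interpolation=cv2.INTER_CUBIC)
cv2.imwrite("pics/topcrop.png",a)
b=cv2.resize(s[170:290,240:440],None,fx=4,fy=4,interpolation=cv2.INTER_CUBIC)
cv2.imwrite("pics/scenecrop.png",b)
E
```

```text
(no output)
```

View pics/topcrop.png

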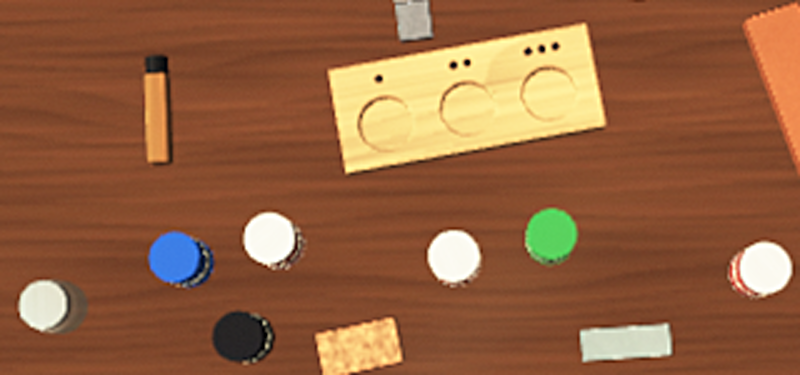

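View pics/scenecrop.png

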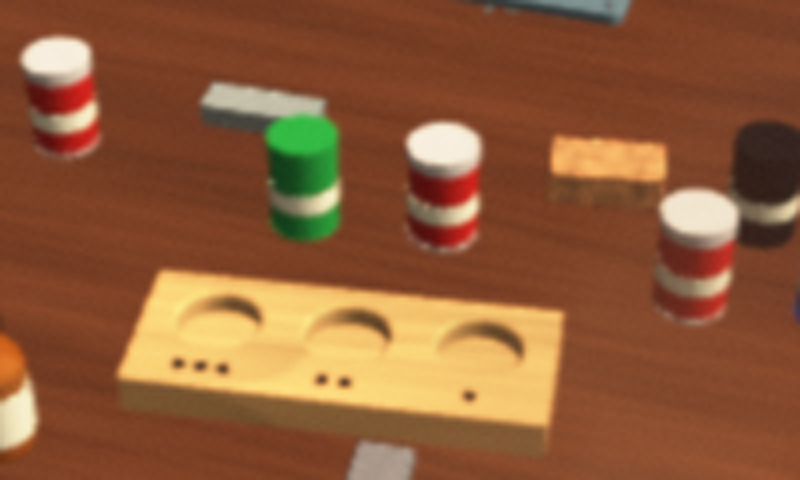

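Tins at scene crop (57,60), (443,145) and (697,215) have a red body, white lid and cream band, so those are the right three. Pocket 1 (one dot) is on the left in the top view. Next I'll triangulate.

```bash
cat > h.py <<'E'
import cv2,numpy as np
def ray(d,px,T=None):
    """world origin+dir of a pixel of a pinhole camera"""
    M=d["camera_from_world"]; R=M[:3,:3]; c=-R.T@M[:3,3]
    v=R.T@np.array([(px[0]-d["cx"])/d["fx"],(px[1]-d["cy"])/d["fy"],1.]); return c,v/np.linalg.norm(v)
def wray(d,px,pos,rot):
    u=np.array([px[0]-d["cx"],px[1]-d["cy"]]); r=np.hypot(*u); th=r/d["fx"]
    v=np.r_[u/max(r,1e-9)*np.sin(th),np.cos(th)]; M=np.asarray(d["mount"]); rot=np.asarray(rot)
    return np.asarray(pos)+rot@M[:3,3], rot@(M[:3,:3]@v)
def wproj(d,P,pos,rot):
    M=np.asarray(d["mount"]); p=M[:3,:3].T@(np.asarray(rot).T@(np.asarray(P)-pos)-M[:3,3])
    th=np.arctan2(np.hypot(p[0],p[1]),p[2]); u=p[:2]/np.hypot(p[0],p[1])*th*d["fx"]; return u+[d["cx"],d["cy"]]
def proj(d,P):
    p=d["camera_from_world"]@np.r_[P,1]; return np.array([d["fx"]*p[0]/p[2]+d["cx"],d["fy"]*p[1]/p[2]+d["cy"]])
def onz(cr,z): c,v=cr; return c+v*(z-c[2])/v[2]
def tri(rays):
    A=sum(np.eye(3)-np.outer(v,v) for c,v in rays); b=sum((np.eye(3)-np.outer(v,v))@c for c,v in rays)
    P=np.linalg.solve(A,b); return P,max(np.linalg.norm((np.eye(3)-np.outer(v,v))@(P-c)) for c,v in rays)
E
python3 - <<'E'
from station import robot
from h import *
dt=robot.get_image("top"); ds=robot.get_image("scene")
np.set_printoptions(precision=4,suppress=True)
def blobs(m,lo,hi):
    n,l,st,c=cv2.connectedComponentsWithStats(m.astype(np.uint8),connectivity=4); return [(c[i],st[i]) for i in range(1,n) if lo<=st[i][4]<=hi]
T=dt["frame"].astype(int);S=ds["frame"].astype(int)
wt=(T.min(2)>205); 
print("toplids");
for c,s in blobs(wt,150,600):
    if 240<c[1]<300: print(c,s, onz(ray(dt,c),.084))
ws=(S.min(2)>150)
print("scene")
for c,s in blobs(ws,30,400):
    if 150<c[1]<280 and 200<c[0]<520: print(c,s)
# dots
for nm,F,d,reg in(("t",T,dt,(165,245,245,365)),("s",S,ds,(235,290,265,390))):
    y0,y1,x0,x1=reg
    m=np.zeros(F.shape[:2],bool); m[y0:y1,x0:x1]=F[y0:y1,x0:x1].max(2)<110
    for c,s in blobs(m,2,40): print(nm,c,s[2:5],onz(ray(d,c),.03))
    hsv=cv2.cvtColor(d["frame"],cv2.COLOR_RGB2HSV)
    w=np.zeros_like(m); w[y0:y1,x0:x1]=(F[y0:y1,x0:x1,0]>170)&(F[y0:y1,x0:x1,1]>130)
    cs,_=cv2.findContours(w.astype(np.uint8),cv2.RETR_EXTERNAL,cv2.CHAIN_APPROX_NONE); k=max(cs,key=cv2.contourArea)
    b=cv2.boxPoints(cv2.minAreaRect(k)); print(nm,"box",b.tolist(),[onz(ray(d,p),.03)[:2].round(4).tolist() for p in b])
print("camt",ray(dt,(320,240)))
E
```

```text
toplids
[227.0828 264.9338] [218 256  19  20 302] [0.4666 0.2428 0.084 ]
[480.0867 275.5145] [473 256  14  43 173] [ 0.4223 -0.4447  0.084 ]
[301.0717 272.0814] [292 263  20  20 307] [0.4425 0.0411 0.084 ]
[425.5411 276.6899] [416 267  20  20 316] [ 0.4224 -0.2967  0.084 ]
[136.5681 291.5409] [128 283  18  19 257] [0.3997 0.489  0.084 ]
scene
[205.7195 150.3049] [186 145  36  10  82]
[204. 160.] [199 155  11  11  39]
[254.0682 184.1894] [246 180  16  10 132]
[213.2903 193.0242] [203 181  23  26 124]
[304.6452 194.9758] [292 191  28   8 124]
[350.9012 206.0864] [342 201  18  12 162]
[414.7118 222.9706] [406 218  18  11 170]
[505.3209 228.4328] [497 224  17  10 134]
[243.4211 274.0947] [239 267  10  14  95]
t [291.  165.5] [1 2 2] [0.7558 0.0665 0.03  ]
t [293. 181.] [1 3 3] [0.7098 0.0615 0.03  ]
t [331. 182.] [3 1 3] [ 0.7043 -0.0477  0.03  ]
t [286.4118 185.7059] [14  3 17] [0.6964 0.0807 0.03  ]
t [357. 187.] [1 3 3] [ 0.6878 -0.122   0.03  ]
t [341.6 188.2] [2 3 5] [ 0.6854 -0.0777  0.03  ]
t [336.4 189.2] [2 3 5] [ 0.6828 -0.0627  0.03  ]
t [330.8333 190.1667] [3 3 6] [ 0.6803 -0
[... 792 characters left out ...]
 178.47274780273438], [362.0629577636719, 219.80535888671875], [257.7297668457031, 238.90863037109375]] [[0.6641, 0.1851], [0.7131, -0.1155], [0.592, -0.1334], [0.544, 0.1643]]
s [299. 246.] [3 1 3] [ 0.6143 -0.0648  0.03  ]
s [301.5 247. ] [2 1 2] [ 0.6162 -0.0562  0.03  ]
s [332.1 249.8] [ 7  3 10] [0.5998 0.0325 0.03  ]
s [365.     253.3333] [ 7  4 12] [0.5846 0.1266 0.03  ]
s box [[269.59136962890625, 264.75994873046875], [272.74176025390625, 235.7762908935547], [380.490478515625, 247.48809814453125], [377.340087890625, 276.47174072265625]] [[0.716, -0.1121], [0.595, -0.1578], [0.5455, 0.162], [0.6658, 0.1842]]
camt (array([ 0.3099, -0.0148,  1.7091]), array([ 0.1339,  0.0015, -0.991 ]))
```

```bash
cat >> h.py <<'E'
def R(phi):
    f=np.radians(phi); x=np.array([np.cos(f),np.sin(f),0]); y=np.array([0,0,-1.]); return np.c_[x,y,np.cross(x,y)]
np.set_printoptions(precision=4,suppress=True)
E
python3 - <<'E'
from station import robot
from h import *
dt=robot.get_image("top"); ds=robot.get_image("scene")
# scene lid blob includes rim: shift ellipse centre up to top-ellipse centre (~blob top + half ellipse height)
for t,s in (((227.1,264.9),(414.7,222.97)),((301.07,272.08),(350.9,206.09)),((425.54,276.69),(254.07,184.19))):
    print("lid",*tri([ray(dt,t),ray(ds,s)]))
for t,s in (((271,201),(357.25,269)),((301,195.5),(320.25,264.75)),((306.5,194.5),(326.2,265.4)),((331,190.2),(284.5,260.8)),((336.4,189.2),(290,261.5)),((341.6,188.2),(295.7,262.2))):
    print("dot",*tri([ray(dt,t),ray(ds,s)]))
c=np.array([.6283,.0251,0])
p0=np.array([.4665,.2425,0]); rot=R(43); pos=p0-0.07*rot[:,2]+[0,0,.30]
print(pos, robot.inverse_kinematics(pos,rot))
t0=robot.read_time(); robot.move_ptp(pos,rot); robot.hold(.1); print("t",robot.read_time()-t0, robot.read_ft_force())
P=robot.read_position();Q=robot.read_ee_rot(); d=robot.get_image("wrist"); cv2.imwrite("pics/w1.png",d["frame"][:,:,::-1]); print(P,Q)
np.savez("w1.npz",P=P,Q=Q); print(wproj(d,[.4665,.2425,.084],P,Q), wproj(d,[.613,.119,.03],P,Q))
E
```

```text
lid [0.4672 0.242  0.0818] 0.0011542439263684306
lid [0.443  0.0405 0.0809] 0.000710657454559064
lid [ 0.423  -0.2981  0.0805] 0.0008057731849637044
dot [0.6532 0.1248 0.0288] 0.0007640847412986896
dot [0.6695 0.0309 0.0311] 0.008802059204565366
dot [0.6675 0.0305 0.0275] 0.00740367984287384
dot [ 0.6859 -0.062   0.0329] 0.016135146735608515
dot [ 0.6834 -0.0634  0.0284] 0.0007175171083305061
dot [ 0.6812 -0.0639  0.0251] 0.014804504868057317
[0.5142 0.1913 0.3   ] [  8.7554  14.7858  88.3831  -0.      76.831  -34.2446]
t 2.9833 [0.7789 0.4509 0.2096]
[0.5145 0.1906 0.3   ] [[ 0.7322 -0.0001 -0.6811]
 [ 0.6811 -0.0001  0.7322]
 [-0.0001 -1.     -0.0001]]
[317.6363 141.3978] [339.2821 327.7914]
```

View pics/w1.png

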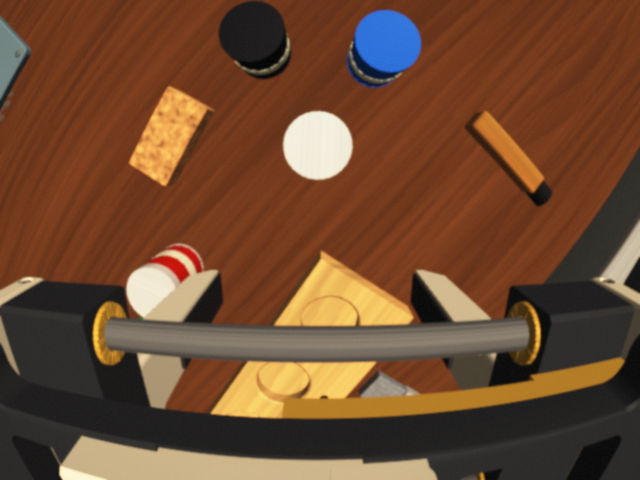

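```bash
cat >> h.py <<'E'
def lid(d,P,Q,near,z=.084):
    g=d["frame"].min(2)>185
    n,l,st,c=cv2.connectedComponentsWithStats(g.astype(np.uint8)*1,connectivity=4)
    i=min((i for i in range(1,n) if st[i][4]>400),key=lambda i:np.hypot(*(c[i]-near)))
    k=max(cv2.findContours((l==i).astype(np.uint8),cv2.RETR_EXTERNAL,cv2.CHAIN_APPROX_NONE)[0],key=cv2.contourArea)
    W=np.array([onz(wray(d,p[0],P,Q),z)[:2] for p in k]).astype(np.float32)   # rim on its plane: a circle
    A=np.c_[2*W,np.ones(len(W))]; s=np.linalg.lstsq(A,(W**2).sum(1),rcond=None)[0]
    return c[i],s[:2],2*np.sqrt(s[2]+s[0]**2+s[1]**2)
E
python3 - <<'E'
from station import robot
from h import *
P=robot.read_position();Q=robot.read_ee_rot();d=robot.get_image("wrist")
print(lid(d,P,Q,(318,145)))
c=np.array([.6283,.0251,0]); rot=R(9.3); pos=c-0.07*rot[:,2]+[0,0,.28]
t0=robot.read_time(); robot.move_ptp(pos,rot); robot.hold(.1); print("t",robot.read_time()-t0, robot.read_ft_force())
P=robot.read_position();Q=robot.read_ee_rot(); d=robot.get_image("wrist"); cv2.imwrite("pics/w2.png",d["frame"][:,:,::-1])
np.savez("w2.npz",P=P,Q=Q,f=d["frame"])
for a in(.095,0,-.095): print(wproj(d,c+a*rot[:,2]+[0,0,.03],P,Q))
E
```

```text
(array([317.2202, 144.9119]), array([0.4681, 0.2403]), np.float64(0.052565963870833524))
t 1.1417000000000002 [ 0.3592 -0.5009 -0.0288]
[317.4113  40.5832]
[317.1698 144.4007]
[316.8935 248.4646]
```

View pics/w2.png

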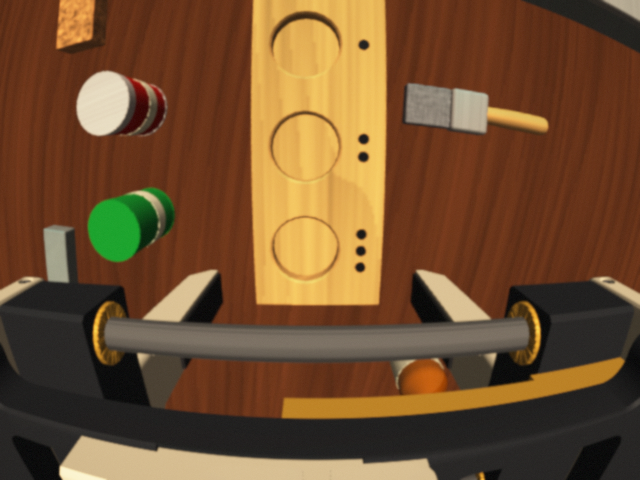

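```bash
python3 - <<'E'
from station import robot
from h import *
d=robot.get_image("wrist"); z=np.load("w2.npz");P,Q=z["P"],z["Q"];f=d["frame"]
# rectify rack plane z=.03 into rack-ish axes around c, 0.25mm/px*2
c=np.array([.6283,.0251,.03]); rot=R(9.3)
for lvl in(.03,.012):
    cc=c.copy();cc[2]=lvl
    u=np.arange(-.08,.08,.0005);v=np.arange(.17,-.17,-.0005)
    M=np.array([[wproj(d,cc+a*rot[:,0]+b*rot[:,2],P,Q) for a in u] for b in v]).astype(np.float32)
    im=cv2.remap(f,M[...,0],M[...,1],cv2.INTER_CUBIC); cv2.imwrite(f"pics/rect{int(lvl*1000)}.png",im[:,:,::-1])
    if lvl==.03: np.savez("rect.npz",im=im)
E
python3 -c "
import cv2,numpy as np
a=cv2.imread('pics/rect30.png');b=cv2.imread('pics/rect12.png')
print(a.shape);cv2.imwrite('pics/rectb.png',cv2.resize(a[0:500],None,fx=1.2,fy=1.2))"
```

```text
(680, 320, 3)
```

View pics/rectb.png

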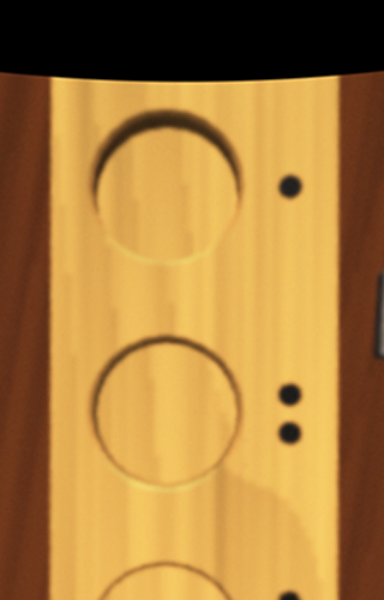

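The three pockets sit about 11 mm robot-side of the rack's centre line, in line with their dots at wrist image (305,46), (305,146) and (305,247). The rim measures 62 mm as stated. Dot heights triangulate to about 29 mm and lids to about 81 mm; the scene blob includes the lid rim, so it reads low. Both agree with 30 and 84. Now to grasp tin 1 and weigh it.

```bash
cat >> h.py <<'E'
G=.117; HI=.285
RR=R(9.3); P2=np.array([.6182,.0213,0]); PK={1:P2+.095*RR[:,2],2:P2,3:P2-.095*RR[:,2]}
def ft(robot,n=8):
    r=[]
    for _ in range(n): r.append(robot.read_ft_force()); robot.hold(.03)
    return np.mean(r,0)
def pick(robot,xy,phi):
    p=np.array([xy[0],xy[1],0.])
    robot.move_ptp(p+[0,0,.24],R(phi))
    robot.move_straight(p+[0,0,.16],velocity=.2)
    hit=robot.move_straight(p+[0,0,G],velocity=.08,force_limit=15)
    f0=ft(robot); robot.grip(0.03,40); op=robot.read_opening()
    robot.move_straight(p+[0,0,G+.02],velocity=.06); robot.move_straight(p+[0,0,HI],velocity=.25)
    robot.hold(.3); f1=ft(robot)
    print("hit",hit,"open",op,"now",robot.read_opening(),"df",f1-f0,"t",robot.read_time(),robot.read_position())
E
python3 - <<'E'
from station import robot
from h import *
print(PK)
pick(robot,(.4675,.2412),43)
d=robot.get_image("wrist"); cv2.imwrite("pics/g1.png",d["frame"][:,:,::-1])
d=robot.get_image("scene"); cv2.imwrite("pics/g1s.png",d["frame"][:,:,::-1])
E
```

```text
{1: array([0.6028, 0.1151, 0.    ]), 2: array([0.6182, 0.0213, 0.    ]), 3: array([ 0.6336, -0.0725,  0.    ])}
hit False open 0.05465894547693826 now 0.05438443596968018 df [ 0.0396 -0.2525 -1.8791] t 9.9333 [0.4675 0.2412 0.2849]
```

View pics/g1.png

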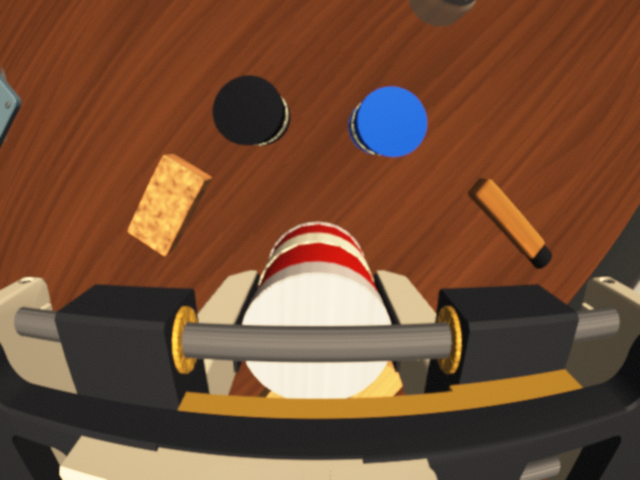

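View pics/g1s.png

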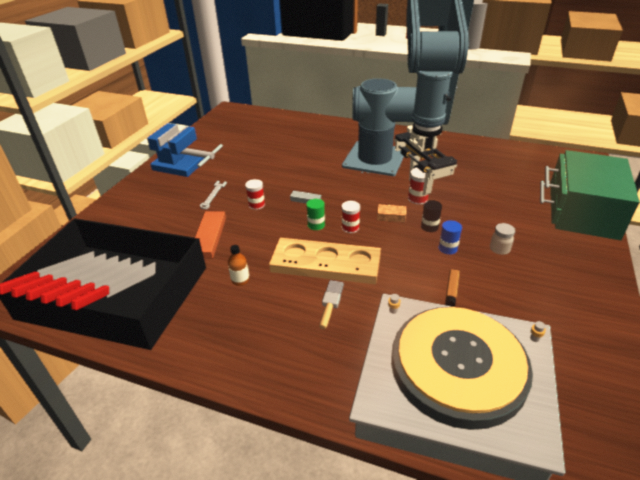

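Tin 1 is held, weighs about 1.88 N (0.19 kg) and sits square between the jaws, lid at (317,330). Placing it in pocket 1.

```bash
cat >> h.py <<'E'
def place(robot,k,off=.001):
    p=PK[k]+off*RR[:,2]
    robot.move_ptp(p+[0,0,HI],RR)
    robot.move_straight(p+[0,0,.012+G+.03],velocity=.2)
    robot.hold(.1)
    hit=robot.move_straight(p+[0,0,.012+G-.003],velocity=.03,force_limit=3)
    z=robot.read_position(); print("hit",hit,"pos",z,"bottom",z[2]-G,"ft",robot.read_ft_force()); return hit,z[2]-G
def release(robot):
    robot.grip(.093); q=np.array(robot.read_position()); print("op",robot.read_opening(),"t",robot.read_time())
    robot.hold(.15); robot.move_straight(q+[0,0,.05],velocity=.08); q[2]=.24; robot.move_straight(q,velocity=.25)
E
python3 - <<'E'
from station import robot
from h import *
h,b=place(robot,1)
d=robot.get_image("wrist"); cv2.imwrite("pics/p1.png",d["frame"][:,:,::-1])
d=robot.get_image("scene"); s=cv2.resize(d["frame"][150:300,220:440],None,fx=3,fy=3,interpolation=2)
cv2.imwrite("pics/p1s.png",s[:,:,::-1])
if h and abs(b-.012)<.004: release(robot)
print(robot.read_time())
E
```

```text
hit True pos [0.6025 0.116  0.129 ] bottom 0.012013397732726236 ft [-1.8043 -0.5895  4.5657]
op 0.09288964670875664 t 13.5
14.825
```

View pics/p1s.png

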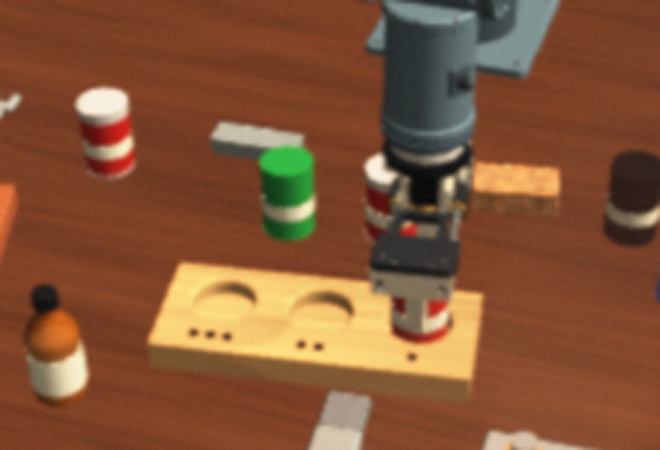

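Bottom contact came at 12.0 mm, which is the pocket floor, so the tin is seated and let go. Next I look at tin 2 and also check the tin in pocket 1.

```bash
python3 - <<'E'
from station import robot
from h import *
P=robot.read_position();Q=robot.read_ee_rot();d=robot.get_image("wrist"); cv2.imwrite("pics/c1.png",d["frame"][:,:,::-1])
p=np.array([.443,.0405,0]); rot=R(10); robot.move_ptp(p-.07*rot[:,2]+[0,0,.30],rot); robot.hold(.1)
P=robot.read_position();Q=robot.read_ee_rot();d=robot.get_image("wrist"); cv2.imwrite("pics/w3.png",d["frame"][:,:,::-1])
n=wproj(d,[.443,.0405,.084],P,Q); print(n,lid(d,P,Q,n),robot.read_time())
n=wproj(d,np.r_[PK[1][:2],.096],P,Q); print(n,lid(d,P,Q,n,.096))
E
```

```text
[316.2961 142.4018] (array([317.2707, 144.4003]), array([0.444 , 0.0391]), np.float64(0.05236513736596498)) 15.8917
[520.4246  98.4219] (array([517.0606,  99.3414]), array([0.6006, 0.1137]), np.float64(0.05165857679668424))
```

View pics/w3.png

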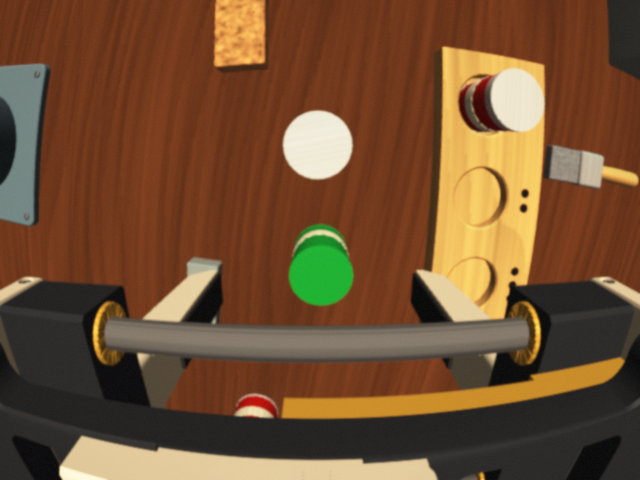

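Tin 1 stands in pocket 1, lid at (517,99). Tin 2 is at (317,144), and the wrist and top views agree within 2 mm.

```bash
python3 - <<'E'
from station import robot
from h import *
pick(robot,(.4435,.0400),10)
if .05<robot.read_opening()<.058:
    h,b=place(robot,2)
    d=robot.get_image("scene"); s=cv2.resize(d["frame"][150:300,220:440],None,fx=3,fy=3,interpolation=2)
    cv2.imwrite("pics/p2s.png",s[:,:,::-1])
    if h and abs(b-.012)<.004: release(robot)
    print(robot.read_time())
E
```

```text
hit False open 0.05392930426832752 now 0.05387739673036254 df [-0.0991  0.4481 -3.4395] t 20.35 [0.4435 0.04   0.2849]
hit True pos [0.6179 0.0223 0.129 ] bottom 0.01198502556703028 ft [ 0.4196 -0.1219  4.5577]
op 0.09289430244301639 t 23.7333
25.0583
```

View pics/p2s.png

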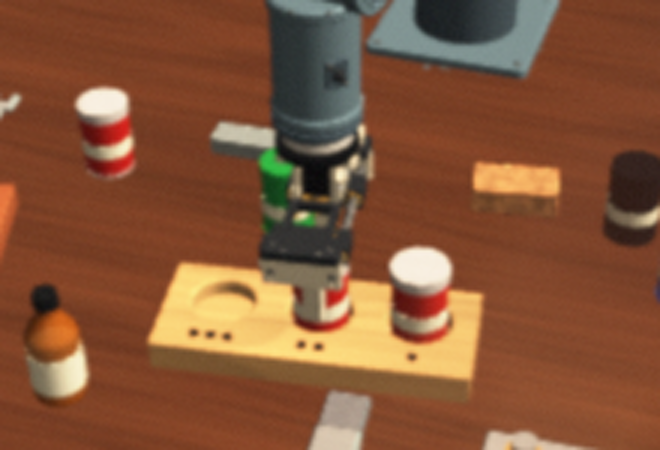

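Tins 1 and 2 stand in pockets 1 and 2, and tin 2 weighs about 3.44 N (0.35 kg). Now tin 3.

```bash
python3 - <<'E'
from station import robot
from h import *
p=np.array([.423,-.298,0]); rot=R(0); robot.move_ptp(p-.07*rot[:,2]+[0,0,.30],rot); robot.hold(.1)
P=robot.read_position();Q=robot.read_ee_rot();d=robot.get_image("wrist"); cv2.imwrite("pics/w4.png",d["frame"][:,:,::-1])
n=wproj(d,[.423,-.298,.084],P,Q); print(n,lid(d,P,Q,n),robot.read_time())
E
```

```text
[316.2731 142.8421] (array([317.0593, 144.9186]), array([ 0.4236, -0.2996]), np.float64(0.052904179539962404)) 26.825
```

View pics/w4.png

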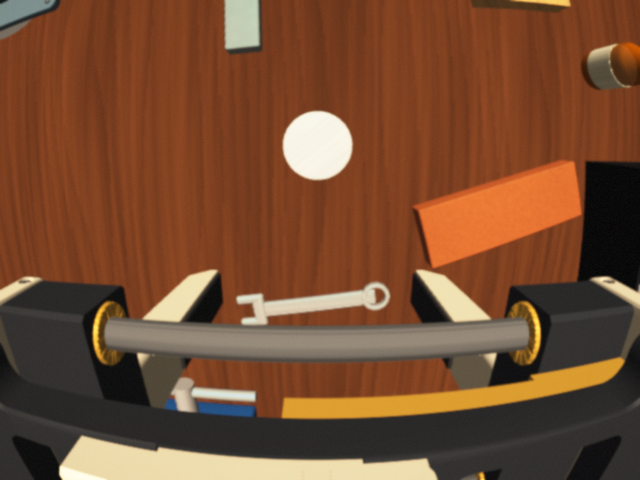

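The third lid is at (317,145), clear of the wrench and the whetstone. Next: pick it, weigh it and set it in pocket 3.

```bash
python3 - <<'E'
from station import robot
from h import *
pick(robot,(.423,-.2985),0)
if .05<robot.read_opening()<.058:
    h,b=place(robot,3)
    d=robot.get_image("scene"); s=cv2.resize(d["frame"][150:300,220:440],None,fx=3,fy=3,interpolation=2)
    cv2.imwrite("pics/p3s.png",s[:,:,::-1])
    if h and abs(b-.012)<.004: release(robot)
    print(robot.read_time())
    d=robot.get_image("wrist"); cv2.imwrite("pics/p3w.png",d["frame"][:,:,::-1])
    d=robot.get_image("scene"); s=cv2.resize(d["frame"][150:300,220:440],None,fx=3,fy=3,interpolation=2)
    cv2.imwrite("pics/p3t.png",s[:,:,::-1])
E
```

```text
hit False open 0.05318278421409339 now 0.052879824007228585 df [ 0.0081 -0.6841 -7.4758] t 31.2917 [ 0.423  -0.2985  0.2849]
hit True pos [ 0.6334 -0.0714  0.1288] bottom 0.011754400272673035 ft [ 1.5765 -0.4941  4.3032]
op 0.09258331336519261 t 35.1417
36.475
```

View pics/p3t.png

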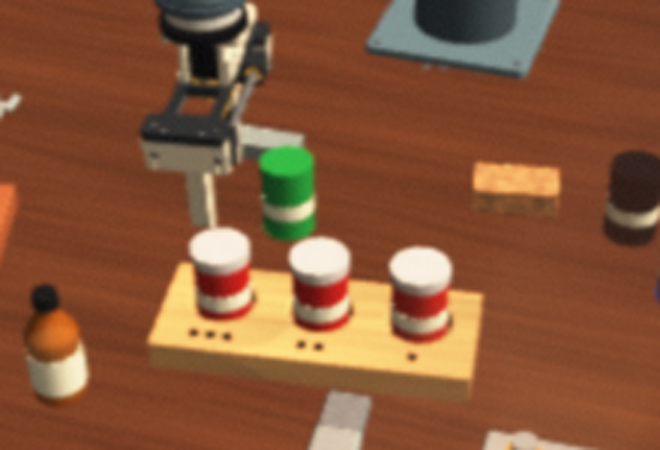

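View pics/p3w.png

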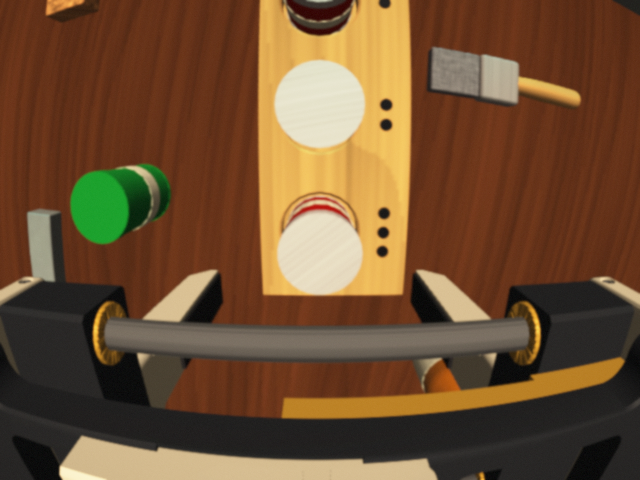

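All three tins stand upright in pockets 1 to 3, lids in the scene crop at (220,243), (320,252) and (420,262). The weights were 1.88, 3.44 and 7.48 N, so the tin in pocket 3 is the heaviest. I'll take it back out.

```bash
python3 - <<'E'
from station import robot
from h import *
p=PK[3]+.001*RR[:,2]
f0=ft(robot)
robot.move_straight(p+[0,0,.17],RR,velocity=.2)
print(robot.move_straight(p+[0,0,.129],velocity=.08,force_limit=15))
robot.grip(.03,40); print(robot.read_opening())
robot.move_straight(p+[0,0,.16],velocity=.05); robot.move_straight(p+[0,0,.33],velocity=.15)
robot.hold(.6); f1=ft(robot); print(f1-f0,robot.read_opening(),robot.read_position(),robot.read_qvel(),robot.read_time())
for n in("scene","wrist","top"):
    d=robot.get_image(n); cv2.imwrite(f"pics/f_{n}.png",d["frame"][:,:,::-1])
E
```

```text
False
0.05291000495836322
[-0.1298  0.5661 -7.539 ] 0.052737154413630374 [ 0.6334 -0.0715  0.3301] [-0.0007  0.0804 -0.0058  0.0698  0.0567 -0.0091] 41.6333
```

View pics/f_scene.png

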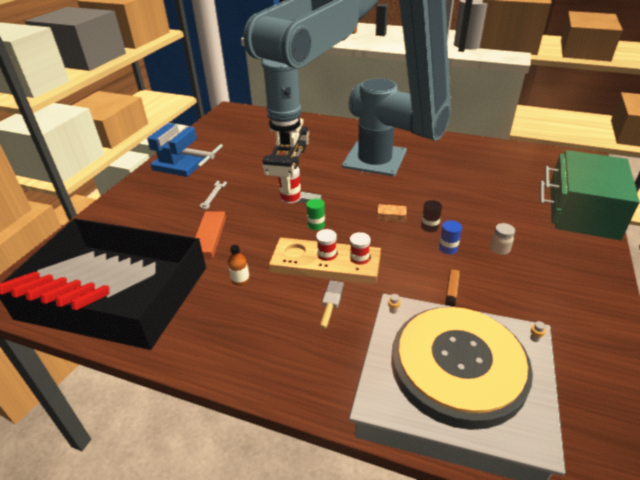

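View pics/f_wrist.png

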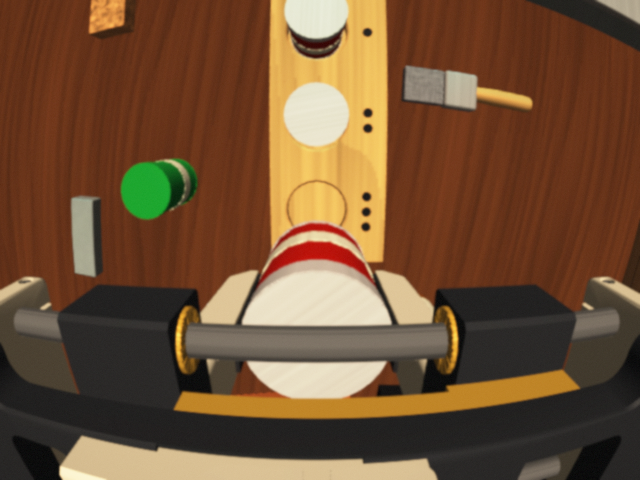

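The heaviest tin hangs upright and square in the jaws, its bottom about 21 cm up and reading 7.54 N. The others stand in pockets 1 and 2, scene (360,248) and (327,246), and the bystanders are where they were. Handing in.

```bash
python3 - <<'E'
from station import robot
robot.hold(.3); print(robot.read_opening(),robot.read_position(),robot.read_time()); robot.finish_job()
E
```

```text
0.05256777651264543 [ 0.63337223 -0.07146811  0.32999176] 42.0833
the job is handed in; nothing more can be done
```

I stood the three tins in pockets 1, 2 and 3 in that order and let each go. Each touched bottom at 11.8 to 12.0 mm, against a pocket floor of 12 mm. I then took the heaviest back out of pocket 3 and handed the job in at about 42 s, with no verdict reported.

- **Weights by feel:** the tins read about 1.9, 3.4 and 7.5 N in pockets 1, 2 and 3. The re-lift from pocket 3 read 7.5 N again, so that one is the heaviest.
- **Last pictures and readings:** the tin is held upright and still, its bottom about 21 cm above the bench. The other two stand in pockets 1 and 2. The bystanders look unmoved in the pictures; I did not measure them.
- **Disagreements:** the wrist and top views differed by 2 to 3 mm, so I averaged them for each grasp. Lid heights came out at 81 to 82 mm because the scene view included the lid's rim, against 84 mm in the text. The pockets lie about 11 mm off the rack's centre line, so I used the measured centres.
- **Grip at hand-in:** the finger opening had drifted by about 0.3 mm under load, but the tin's position looked steady.

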